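Change the gas selector to the blue outlet

ROBOT

A 6-joint arm with a two-finger parallel gripper is mounted at the origin on a cart in front of the work surface, level with it; the furniture and walls round the work are solid. World frame = base frame: x ahead of the robot, y to its left, z up, the work surface at z = 0. Lengths are in m, angles in rad, forces in N, time in s.
With the tool pointing down it reaches from about 0.3 to 0.875 m from the base axis. Payload 6.4 kg.
Tool frame: the origin (TCP) lies at the very end of the fingers, on their centre line; the grasp point (between the pads) lies 19 mm behind it (env.pinch_z is the distance from the TCP to the grasp point, in m); z points along the fingers, y is the line along which they close (so a half turn about z gives the same grasp; the last joint's range is limited). The gripper opens to 88 mm and grips with 3 to 60 N. Pads are 18 mm wide; open, the fingers measure 123 mm over their backs; the gripper's body (75 mm by 187 mm) begins 45 mm behind the grasp point.
Start: joints at [0.939, 0.181, 1.607, -0, 1.354, -0.206], TCP at [0.237, 0.524, 0.239] pointing down, gripper open.
Joint ranges: [-2.99, 2.99], [-0.89, 2.07], [0.3, 2.58], [-1.14, 4.28], [0, 2.63], [-3.12, 3.12]. Speed limits (rad/s): [2.57, 2.57, 3.01, 3.14, 3.14, 3.14].

INTERFACE

Orientations are given as a rotation vector (axis times angle).
In Python, from cell import env gives the robot as it stands.
- The arm moves only by the tool nudge_tcp, called after ">>>" as name([rows], argument=value, ...), one row to a line, values as JSON. Schema: {"type":"object","properties":{"segments":{"type":"array","items":{"type":"object","properties":{"dx":{"type":"number"},"dy":{"type":"number"},"dz":{"type":"number"},"turn":{"type":"number"}},"additionalProperties":false},"minItems":1,"maxItems":10},"aperture":{"type":"number"},"force":{"type":"number"},"only":{"type":"string"},"quiet":{"type":"boolean"},"lines":{"type":"string"}},"required":["segments"],"additionalProperties":false}. segments is a list of rows, 1 to 10 of them, each an object with the fields dx, dy, dz (the shift in m), turn (a turn about the tool's z in rad); a field left out counts as zero; each row is the pose to reach, as a shift and turn from the pose commanded when the call began, along the tool's axes at that moment; what a row does not reach only later rows make up. A row lasts 1/12 s, in which the tool goes at most 0.0417 m and 0.125 rad, less where a joint would pass 70% of its speed; a pose out of reach is approached as far as the arm can. aperture is the finger opening in m, set as the call begins (left out keeps the last). The fingers move at their own pace and stop on an object; force is the grip in N (left out, the last holds). Time passes only in rows, so rows that do not move let the fingers close. The tool returns the time, the measured TCP pose, the force, the opening and the grip force at its end. only (a regular expression) keeps the lines of the reply that match it, lines (a string "A,B") keeps lines A to B, and quiet returns only ok. Input that does not fit is refused with a message, and nothing moves.
- env.sense(): the state, without advancing time (a new reading comes with each control period).
- env.capture(name): name is "scene" or "top" or "wrist"; returns a dict with "img" (400x640x3 uint8, red, green, blue), "vertical_fov" (degrees; the focal length in pixels is half the picture's height over the tangent of half this angle, whatever the lens; pixels are square), "cx", "cy" (the principal point, pixels), "view" (4x4, takes a point from world to camera coordinates); the wrist camera has in their place "mount" (4x4, takes a point from camera to tool coordinates, whose origin is the TCP and whose axes are the flange's). Camera axes: x right, y down, z forward; pixel columns grow to the right and rows downward; lengths in m; the calibration is good to about 2 mm. A picture is of the moment at which its call begins: read the wrist's pose just before it. There is no depth.
- env.hand_in(): hands the job in; it is judged then, once.
The state is a dict: "time_s": time; "joint_pos": joint angles; "joint_vel": joint speeds; "joint_efforts": joint torques, N m; "tcp_pos": TCP position; "tcp_rot": TCP orientation; "force": force on the tool from outside, world axes, zero at the start; "ft_torque": the same for the moment, N m; "finger_gap": finger opening in m; "grasp_force": force on a finger pad.
Only numpy, scipy, OpenCV 4.12 (cv2) and the standard library are available. Lean on these libraries where they do the work, as an engineer would, in place of code of your own. Each camera call takes 0.05 s, during which the arm holds its last target. There are 200 camera calls.

TASK

Switch the bench gas panel over to the outlet with the blue collar, pushing the handles with a fingertip and never gripping them. First push the yellow supply lever crosswise until the supply is fully shut, then push the black selector pointer round until it points squarely at the blue collar, and then push the yellow lever back in line with its tube so the supply is fully open again; do not turn the selector while the supply is open, and leave the glassware, bottle, marker and tweezers standing or lying where they are.

Things in the scene. Friction and masses are not known exactly. Their poses are not given: they have to be found in the camera images.
- panel: Fixed grey gas panel, deck 48 mm above the bench. Origin on the bench; its +x points to its rear, +y to its left. It spans x -110..140, y -225..205 mm. A bulkhead 44 mm high stands on the deck at x 116..138; four outlet tubes run to it 78 mm above the bench, the supply tube at 66 mm (y = 115, behind the valve). A gauge stands on that tube at x 80, top 125 mm above the bench.
- selector_axis (a point): Point on the upright axis of the black selector pointer, at panel x = 0, y = -90 mm, 73 mm above the bench (mid height of its arm). Under it on the deck a steel base of 54 mm diameter, 14 mm high; on that a black hub of 38 mm diameter, top 86 mm above the bench.
- selector (a joint): Angle of the black pointer (rad). 0: it points along the panel's -x (toward the robot), the off sector without outlets; grows anticlockwise from above (direction in the panel frame: pi + value). Stops at -3.0 and 3.0. Outlets stand at -2.618, -1.571, 1.571 and 2.618. Friction 0.10 N m (1.7 N at 60 mm), stays where left, no detents. Starts at -0.5 to 0.5.
- pointer_tip (a point): Tip of the pointer arm, 78 mm from the selector axis, at mid height of the arm. The arm is a straight black bar 14 mm wide with a white stripe on top, from the hub to the tip (the last 12 mm taper), its underside 66 mm and its top 80 mm above the bench.
- pointer_aim (a point): Imaginary point straight ahead of the pointer, 110 mm from the selector axis, the same distance as the outlets: it lies over a collar's axis when the pointer points squarely at that collar.
- collar_blue: Blue plastic collar round the foot of an outlet tube, 26 mm diameter (38 mm flange at its foot), 21 mm high, fixed on the deck; origin at the centre of its underside at deck height, 110 mm from the selector axis. Which outlet has it varies.
- collar_green: Green collar on another outlet, the same size.
- collar_red: Red collar on another outlet, the same size.
- collar_white: White collar on another outlet, the same size.
- valve_axis (a point): Point on the upright axis of the supply ball valve (brass), at panel x = 0, y = 115 mm, 97 mm above the bench (about mid height of the lever grip).
- supply (a joint): Angle of the yellow supply lever (rad). 0: open, in line with its tube, pointing along the panel's -x (toward the robot). Grows clockwise seen from above to 1.571: shut, crosswise, pointing along the panel's +y (left). Stops at both ends; friction 0.10 N m (about 1.5 N at the grip), stays where left. Starts open, 0 to 0.08.
- lever_end (a point): Outer end of the supply lever, 96 mm from the valve axis, 98 mm above the bench. The yellow grip is a bar 15 mm wide, 38 to 96 mm from the axis, underside 91 mm and top 105 mm above the bench; nearer the axis is a thin steel stem. Below the grip the deck is clear beyond 52 mm from the axis.
- beaker: Loose clear beaker, 54 mm diameter, 69 mm high, to the right of the panel; not to be touched.
- bottle_amber: Loose amber bottle, 48 mm diameter, 92 mm high, to the right of the panel; not to be touched.
- vial_blue: Loose glass vial with blue content, 22 mm diameter, 50 mm high, to the left of the panel; not to be touched.
- vial_pink: Loose glass vial with pink content, 22 mm diameter, 50 mm high, to the left of the panel; not to be touched.
- marker_red: Loose red marker, 121 x 12 x 13 mm, lying to the left of the panel; not to be touched.
- tweezers: Loose steel tweezers, 124 x 19 mm, 8 mm high, lying along the front right edge of the deck, beyond the pointer's sweep (panel x -86 mm and less); not to be touched.

How it is judged:
By the outcome, as a careful person would: the job done as asked, in the order asked, and still so for the second after the job is handed in, with the robot touching nothing.
It also fails if it takes over 59 s, if anything falls off the work surface, if the arm or the gripper's body presses on something with over 40 N, if the wrist force passes 120 N, or if a joint passes its speed limit or range.

## Working session

There is one attempt and no reset: what is moved stays moved. The work goes in short steps, Python scripts to look and compute and a tool call to move; the robot and the scene stay as the last step left them, time stands still between calls to the robot, and variables do not carry over. Pictures are saved under pics/ and viewed, at most 10 in all, crops included, and the job is handed in when it is done.

```bash
ls; mkdir -p pics; python3 - <<'E'
from cell import env
import cv2,pickle
for n in("top","scene"):
    c=env.capture(n);cv2.imwrite(f"pics/{n}0.png",c["img"][:,:,::-1]);pickle.dump(c,open(f"{n}0.pkl","wb"))
    print(n,c["vertical_fov"],c["cx"],c["cy"],c["view"].round(3).tolist())
s=env.sense();print(s["tcp_pos"],s["tcp_rot"],s["time_s"],s["finger_gap"])
E
```

```text
cell.py
pics
top 53.732802968697335 317.3421533463989 197.40197548779716 [[0.026, -0.999, -0.021, 0.001], [-0.993, -0.023, -0.12, 0.555], [0.119, 0.024, -0.993, 1.044], [0.0, 0.0, 0.0, 1.0]]
scene 43.987687337737675 312.63625510200677 196.53109302666797 [[0.658, -0.753, -0.011, -0.374], [-0.397, -0.334, -0.855, 0.277], [0.64, 0.567, -0.519, 0.94], [0.0, 0.0, 0.0, 1.0]]
[0.2372075  0.52327349 0.23790484] [-6.63609204e-01 -3.07007263e+00  2.28859140e-03] 0.1 0.08813251432096642
```

View pics/top0.png

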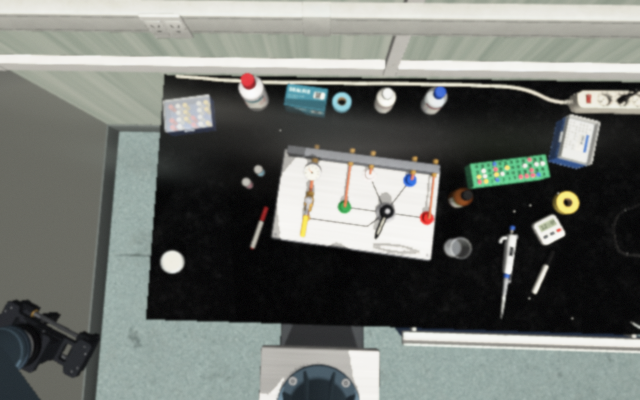

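View pics/scene0.png

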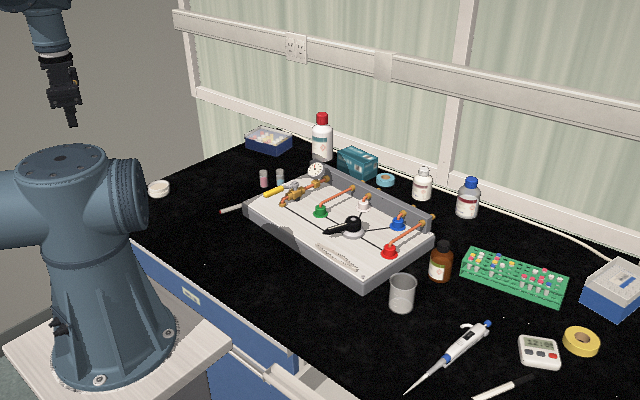

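The top view shows the panel tilted slightly clockwise: blue collar (410,181), red (428,218), green (344,207), white (370,172), hub (387,211), pointer tip about (377,236) and lever grip about (304,225). Blue is the rear-right outlet, so the selector target is +2.618.

```bash
cat > h.py <<'E'
import numpy as np,cv2
from scipy.spatial.transform import Rotation as R
def ray(c,uv,z):
    "pixel -> world point on plane z"
    f=200/np.tan(np.radians(c["vertical_fov"]/2)); V=np.asarray(c["view"])
    d=V[:3,:3].T@np.array([(uv[0]-c["cx"])/f,(uv[1]-c["cy"])/f,1]); o=-V[:3,:3].T@V[:3,3]
    return o+d*(z-o[2])/d[2]
def blob(img,lo,hi,roi):
    h=cv2.cvtColor(img,cv2.COLOR_RGB2HSV); m=cv2.inRange(h,np.array(lo),np.array(hi))
    k=np.zeros_like(m);x0,y0,x1,y1=roi;k[y0:y1,x0:x1]=m[y0:y1,x0:x1];return k
def cen(m):
    n,_,st,ce=cv2.connectedComponentsWithStats(m);i=1+np.argmax(st[1:,4]);return ce[i],st[i,4]
E
python3 - <<'E'
from h import *
import pickle
from cell import env
c=pickle.load(open("top0.pkl","rb"));I=c["img"]
roi=(275,145,445,262)
P=[];Q=[]
for n,lo,hi,r,p in[("blue",(105,120,80),(130,255,255),roi,(.0953,-.145)),("green",(55,120,50),(85,255,255),roi,(0,.02)),("red",(172,150,80),(180,255,255),roi,(0,-.2))]:
    m=blob(I,lo,hi,r)
    if n=="red":m|=blob(I,(0,200,120),(4,255,255),r)
    ce,a=cen(m);w=ray(c,ce,.063);P.append(p);Q.append(w[:2]);print(n,ce,a,w)
P=np.array(P);Q=np.array(Q)
H=(P-P.mean(0)).T@(Q-Q.mean(0));th=np.arctan2(H[0,1]-H[1,0],H[0,0]+H[1,1])
A=np.array([[np.cos(th),-np.sin(th)],[np.sin(th),np.cos(th)]]);t=Q.mean(0)-A@P.mean(0)
print("th",th,"t",t,"res",(P@A.T+t-Q)*1e3)
np.savez("panel.npz",A=A,t=t,th=th)
m=blob(I,(22,150,120),(32,255,255),(295,190,325,245));ce,a=cen(m)
ys,xs=np.nonzero(m);W=np.array([(A.T@(ray(c,(x,y),.105)[:2]-t)) for x,y in zip(xs,ys)])
print("lever",ce,a,W.mean(0),W.min(0),W.max(0),"supply",np.arctan2(W.mean(0)[1]-.115,-W.mean(0)[0]))
m=blob(I,(0,0,0),(180,255,60),(362,214,392,245));ce,a=cen(m);w=A.T@(ray(c,ce,.08)[:2]-t)-[0,-.09];print("ptr",ce,a,w,"val",np.arctan2(-w[1],-w[0]))
s=env.sense();M=R.from_rotvec(s["tcp_rot"]).as_matrix();print(M.round(4))
E=lambda p:A@p+t
for n,p in[("sel",(0,-.09)),("valve",(0,.115)),("leverR",(-.075,.085)),("ptrL",(-.055,-.06))]:print(n,E(np.array(p)))
cv2.imwrite("pics/crop.png",cv2.resize(I[140:270,265:450,::-1],None,fx=4,fy=4,interpolation=cv2.INTER_CUBIC))
E
```

```text
blue [408.75555556 180.6       ] 90 [ 0.60138742 -0.2275259   0.063     ]
green [343.57352941 207.44117647] 68 [ 0.52572985 -0.0560981   0.063     ]
red [424.11428571 217.08571429] 35 [ 0.5054012  -0.26745129  0.063     ]
th -0.10461513118447247 t [ 0.52389247 -0.07263349] res [[ 2.1424933   0.73350399]
 [ 0.25111716  3.35526615]
 [-2.39361046 -4.08877014]]
lever [303.80327869 224.2295082 ] 61 [-0.05921654  0.11236661] [-0.08452541  0.10611486] [-0.03755981  0.11675499] supply -0.044441200225716064
ptr [385.19354839 215.29032258] 31 [-0.00803597 -0.00190833] val 0.23315524498104412
[[-9.107e-01  4.130e-01 -9.000e-04]
 [ 4.130e-01  9.107e-01 -1.300e-03]
 [ 3.000e-04 -1.600e-03 -1.000e+00]]
sel [ 0.51449428 -0.16214145]
valve [0.53590128 0.04173778]
leverR [0.45817859 0.01973363]
ptrL [ 0.4629277  -0.12656212]
```

View pics/crop.png

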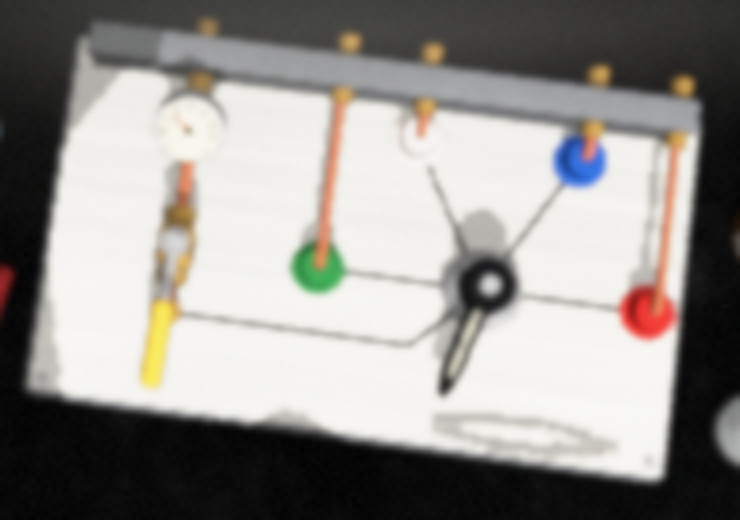

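The crop shows the red collar at (648,312), which my mask only partly covered. The pointer leans to the left (value about -0.25) and the lever is almost in line. I'll refit with a better mask.

```bash
python3 - <<'E'
from h import *
import pickle
from cell import env
c=pickle.load(open("top0.pkl","rb"));I=c["img"]
up=lambda x,y:(x/4+265-.375,y/4+140-.375)
J=cv2.resize(I[140:270,265:450],None,fx=4,fy=4,interpolation=cv2.INTER_CUBIC)
P=[];Q=[]
for n,lo,hi,p in[("blue",(105,130,60),(130,255,255),(.0953,-.145)),("green",(55,130,50),(85,255,255),(0,.02)),("red",(176,190,60),(180,255,255),(0,-.2))]:
    m=blob(J,lo,hi,(100,60,700,460))
    if n=="red":m|=blob(J,(0,190,60),(5,255,255),(610,270,690,350))
    m=cv2.morphologyEx(m,cv2.MORPH_OPEN,np.ones((9,9)))
    k=cv2.findContours(m,0,2)[0];k=max(k,key=cv2.contourArea);e,r=cv2.minEnclosingCircle(k)
    w=ray(c,up(*e),.056);P.append(p);Q.append(w[:2]);print(n,e,r,w)
m=blob(J,(0,0,0),(180,255,50),(430,240,540,410));k=max(cv2.findContours(cv2.morphologyEx(m,cv2.MORPH_CLOSE,np.ones((15,15))),0,2)[0],key=cv2.contourArea)
hub=cv2.morphologyEx(cv2.drawContours(np.zeros_like(m),[k],-1,255,-1),cv2.MORPH_OPEN,cv2.getStructuringElement(2,(41,41)))
e,r=cv2.minEnclosingCircle(max(cv2.findContours(hub,0,2)[0],key=cv2.contourArea));print("hub",e,r)
P.append((0,-.09));Q.append(ray(c,up(*e),.083)[:2])
P=np.array(P);Q=np.array(Q)
H=(P-P.mean(0)).T@(Q-Q.mean(0));th=np.arctan2(H[0,1]-H[1,0],H[0,0]+H[1,1])
A=np.array([[np.cos(th),-np.sin(th)],[np.sin(th),np.cos(th)]]);t=Q.mean(0)-A@P.mean(0)
print("th",th,"t",t,"res",((P@A.T+t-Q)*1e3).round(1).tolist())
np.savez("panel.npz",A=A,t=t,th=th)
tip=A.T@(ray(c,up(445,390),.08)[:2]-t)-[0,-.09];print("tip",tip,np.arctan2(-tip[1],-tip[0]))
le=A.T@(ray(c,up(151,384),.1)[:2]-t)-[0,.115];print("lev",le,np.arctan2(le[1],-le[0]))
s=env.sense();M=R.from_rotvec(s["tcp_rot"]).as_matrix()
for n,p in[("sel",(0,-.09)),("valve",(0,.115)),("leverR",(-.075,.08))]:
    w=A@np.array(p)+t;print(n,w,"tool shift",M.T@(np.r_[w,.2]-s["tcp_pos"]))
print("tool y heading",np.arctan2(M[1,1],M[0,1]))
E
```

```text
blue (578.9336547851562, 161.36114501953125) 24.079782485961914 [ 0.60432076 -0.23059087  0.056     ]
green (317.448974609375, 267.2244873046875) 21.972883224487305 [ 0.52912355 -0.05745314  0.056     ]
red (644.747314453125, 311.99462890625) 20.9598445892334 [ 0.50462165 -0.27362562  0.056     ]
hub (485.59930419921875, 284.9964599609375) 24.90852928161621
th -0.11457060434414484 t [ 0.52709435 -0.07583115] res [[0.9, -0.2], [0.3, 1.5], [-0.4, -0.9], [-0.7, -0.4]]
tip [-0.0698005   0.01773438] -0.24880788162208858
lev [-0.09269813 -0.00067793] -0.007313197748673506
sel [ 0.51680553 -0.16524111] tool shift [-0.53901286 -0.5115114   0.03854105]
valve [0.54024116 0.0384149 ] tool shift [-0.47624398 -0.31635765  0.03825617]
leverR [0.46173166 0.01221837] tool shift [-0.41556283 -0.37264075  0.03836158]
tool y heading 1.1450382823137384
```

>>> nudge_tcp([
  {"dx": -0.21,"dy": -0.19,"turn": -0.31},
  {"dx": -0.21,"dy": -0.19,"turn": -0.31},
  {"dx": -0.21,"dy": -0.19,"turn": -0.31},
  {"dx": -0.21,"dy": -0.19,"turn": -0.31},
  {"dx": -0.21,"dy": -0.19,"turn": -0.31},
  {"dx": -0.21,"dy": -0.19,"turn": -0.31},
  {"dx": -0.21,"dy": -0.19,"turn": -0.31},
  {"dx": -0.21,"dy": -0.19,"turn": -0.31},
  {"dx": -0.21,"dy": -0.19,"turn": -0.31},
], aperture=0, force=10)

```text
time_s: 0.85
tcp_pos: [0.351, 0.2623, 0.2386]
tcp_rot: [-0.189, -3.136, -0.0]
force: [-0.1, -0.9, 0.2]
finger_gap: 0.0304
grasp_force: 0.0
```

```bash
cat > go.py <<'E'
import sys
from h import *
from cell import env
"go.py name px py ... : tool pose in panel frame (mm), shifts to panel points"
d=np.load("panel.npz");A,t=d["A"],d["t"];s=env.sense();M=R.from_rotvec(s["tcp_rot"]).as_matrix()
print("t",s["time_s"],"panel mm",(A.T@(s["tcp_pos"][:2]-t)*1e3).round(1),"z",s["tcp_pos"][2].round(4),"yaw err",round(float(np.arctan2(M[1,1],M[0,1])-np.pi/2-d["th"]),4),"F",np.round(s["force"],1))
v=[float(a)/1e3 for a in sys.argv[1:]]
for p in zip(v[::2],v[1::2]):print(np.array(p)*1e3,(M.T@(np.r_[A@np.array(p)+t,s["tcp_pos"][2]]-s["tcp_pos"])).round(4))
E
python3 go.py -75 78
```

```text
t 0.85 panel mm [-213.6  315.8] z 0.2386 yaw err -0.0061 F [-0.1 -0.9  0.2]
[-75.  78.] [-0.14   -0.2369 -0.    ]
```

>>> nudge_tcp([
  {"dx": -0.14,"dy": -0.237,"dz": 0.08},
  {"dx": -0.14,"dy": -0.237,"dz": 0.08},
  {"dx": -0.14,"dy": -0.237,"dz": 0.08},
  {"dx": -0.14,"dy": -0.237,"dz": 0.08},
  {"dx": -0.14,"dy": -0.237,"dz": 0.08},
  {"dx": -0.14,"dy": -0.237,"dz": 0.08},
  {"dx": -0.14,"dy": -0.237,"dz": 0.08},
  {"dx": -0.14,"dy": -0.237,"dz": 0.08},
  {"dx": -0.14,"dy": -0.237,"dz": 0.08},
])

```text
time_s: 1.6
tcp_pos: [0.4619, 0.0124, 0.1578]
tcp_rot: [-0.185, -3.134, -0.002]
force: [-0.2, 0.3, 0.0]
finger_gap: 0.0003
grasp_force: 0.0
```

```bash
python3 go.py -75 78
python3 - <<'E'
from cell import env
import cv2
cv2.imwrite("pics/w1.png",env.capture("wrist")["img"][:,:,::-1])
E
```

```text
t 1.6 panel mm [-74.9  80.2] z 0.1578 yaw err -0.0031 F [-0.2  0.3  0. ]
[-75.  78.] [ 0.0001 -0.0022 -0.    ]
```

View pics/w1.png

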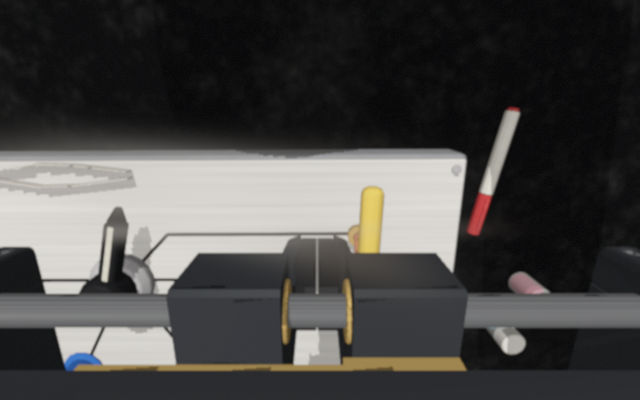

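The wrist view shows the fingertips at about (317,240), just right of the yellow lever (371,220), with clear deck beneath. I'll descend and then push the lever to the left.

>>> nudge_tcp([
  {"dy": -0.002,"dz": 0.035},
  {"dy": -0.002,"dz": 0.073},
  {"dy": -0.002,"dz": 0.073},
  {"dy": -0.002,"dz": 0.073},
])

```text
time_s: 1.98
tcp_pos: [0.4597, 0.0126, 0.0848]
tcp_rot: [-0.177, -3.132, -0.002]
force: [0.0, -0.2, 0.5]
finger_gap: 0.0005
grasp_force: 0.0
```

>>> nudge_tcp([
  {"dy": 0.006},
  {"dy": 0.012},
  {"dx": 0.002,"dy": 0.021},
  {"dx": 0.004,"dy": 0.031},
  {"dx": 0.004,"dy": 0.041},
  {"dx": 0.004,"dy": 0.051},
  {"dy": 0.061},
  {"dx": -0.004,"dy": 0.071},
])

```text
time_s: 2.65
tcp_pos: [0.474, 0.0816, 0.0858]
tcp_rot: [-0.181, -3.136, 0.0]
force: [0.3, -2.3, 0.4]
finger_gap: 0.0003
grasp_force: 0.9
```

```bash
python3 go.py -58 168 -39 182 -16 190
```

```text
t 2.65 panel mm [-70.7 150.3] z 0.0858 yaw err -0.0009 F [ 0.3 -2.3  0.4]
[-58. 168.] [-0.0127  0.0177 -0.    ]
[-39. 182.] [-0.0317  0.0317 -0.    ]
[-16. 190.] [-0.0547  0.0398 -0.    ]
```

>>> nudge_tcp([
  {"dx": -0.006,"dy": 0.009},
  {"dx": -0.013,"dy": 0.018},
  {"dx": -0.022,"dy": 0.025},
  {"dx": -0.032,"dy": 0.032},
  {"dx": -0.040,"dy": 0.035},
  {"dx": -0.047,"dy": 0.037},
  {"dx": -0.050,"dy": 0.038},
  {"dx": -0.053,"dy": 0.038},
])

```text
time_s: 3.32
tcp_pos: [0.5311, 0.1123, 0.0854]
tcp_rot: [-0.182, -3.136, -0.001]
force: [-1.6, 1.0, -0.1]
finger_gap: 0.0004
grasp_force: 0.7
```

```bash
python3 go.py -16 190
```

```text
t 3.3167 panel mm [-17.5 187.4] z 0.0854 yaw err -0.0013 F [-1.6  1.  -0.1]
[-16. 190.] [-0.0015  0.0026 -0.    ]
```

>>> nudge_tcp([
  {"dx": -0.002},
  {"dx": -0.004},
  {"dx": -0.004},
])

```text
time_s: 3.57
tcp_pos: [0.5315, 0.1123, 0.0852]
tcp_rot: [-0.181, -3.128, -0.001]
force: [-12.8, 2.7, 8.8]
finger_gap: 0.0003
grasp_force: 6.7
```

```bash
python3 go.py -14 190
```

```text
t 3.5667 panel mm [-17.1 187.4] z 0.0852 yaw err -0.0013 F [-12.8   2.7   8.8]
[-14. 190.] [-0.0031  0.0026 -0.    ]
```

The lever hit its stop at 12.8 N, so the supply is shut. Next I retreat, rise and go to the pointer's left side.

>>> nudge_tcp([
  {"dx": 0.012},
  {"dx": 0.025},
  {"dx": 0.025,"dz": -0.04},
  {"dx": 0.025,"dz": -0.06},
  {"dx": 0.03,"dy": -0.04,"dz": -0.06},
  {"dx": 0.03,"dy": -0.08,"dz": -0.06},
  {"dx": 0.03,"dy": -0.12,"dz": -0.06},
  {"dx": 0.03,"dy": -0.16,"dz": -0.06},
  {"dx": 0.03,"dy": -0.20,"dz": -0.06},
  {"dx": 0.03,"dy": -0.226,"dz": -0.06},
])

```text
time_s: 4.4
tcp_pos: [0.4787, -0.1129, 0.1463]
tcp_rot: [0.185, 3.135, -0.002]
force: [0.1, -1.1, 0.7]
finger_gap: 0.0002
grasp_force: 0.0
```

>>> nudge_tcp([
  {},
  {},
])

```text
time_s: 4.57
tcp_pos: [0.4789, -0.1109, 0.146]
tcp_rot: [0.188, 3.135, 0.0]
force: [1.0, 0.1, -0.4]
finger_gap: 0.0006
grasp_force: 0.0
```

```bash
python3 - <<'E'
import numpy as np
for d in range(-15,151,15):
    v=np.radians(d);u=np.array([-np.cos(v),-np.sin(v)]);n=np.array([np.sin(v),-np.cos(v)])
    print(d,(58*u-(7+9*abs(n[0])+17.5*abs(n[1]))*n+[0,-90]).round(1))
E
python3 go.py -47 -39
python3 - <<'E'
from cell import env
import cv2,pickle
c=env.capture("top");cv2.imwrite("pics/t2.png",cv2.resize(c["img"][140:270,265:450,::-1],None,fx=4,fy=4,interpolation=cv2.INTER_CUBIC))
E
```

```text
-15 [-49.2 -49.6]
0 [-58.  -65.5]
15 [-62.8 -79.7]
30 [-63.6 -95.9]
45 [ -59.2 -112.8]
60 [ -49.4 -128.5]
75 [ -34.5 -140.8]
90 [ -16. -148.]
105 [  -4.5 -151.3]
120 [   8.6 -152. ]
135 [  22.8 -149.2]
150 [  36.9 -142.1]
t 4.5667 panel mm [-43.8 -40.4] z 0.146 yaw err -0.0051 F [ 1.   0.1 -0.4]
[-47. -39.] [ 0.0032  0.0014 -0.    ]
```

View pics/t2.png

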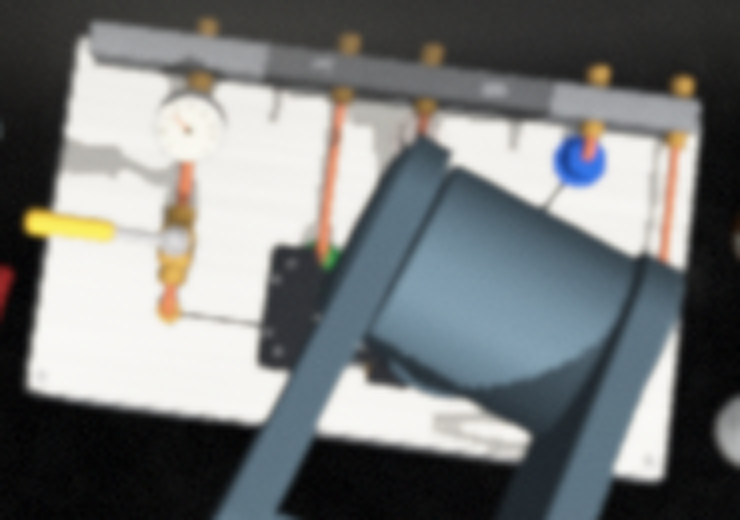

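The top view shows the lever crosswise, from (175,240) to (30,220), parallel to the red–green line, so it is shut. Now I'll lower beside the pointer and sweep.

>>> nudge_tcp([
  {"dx": 0.003,"dy": 0.001,"dz": 0.035},
  {"dx": 0.003,"dy": 0.001,"dz": 0.065},
  {"dx": 0.003,"dy": 0.001,"dz": 0.074},
  {"dx": 0.003,"dy": 0.001,"dz": 0.074},
])

```text
time_s: 4.95
tcp_pos: [0.4741, -0.1059, 0.0693]
tcp_rot: [-0.179, -3.131, -0.004]
force: [-0.2, -0.2, -0.9]
finger_gap: 0.0006
grasp_force: 0.0
```

>>> nudge_tcp([
  {"dx": 0.002,"dy": -0.008},
  {"dx": 0.006,"dy": -0.017},
  {"dx": 0.011,"dy": -0.0255},
  {"dx": 0.014,"dy": -0.033},
  {"dx": 0.016,"dy": -0.040},
  {"dx": 0.017,"dy": -0.048},
  {"dx": 0.0165,"dy": -0.056},
  {"dx": 0.015,"dy": -0.064},
  {"dx": 0.012,"dy": -0.073},
  {"dx": 0.012,"dy": -0.073},
])

```text
time_s: 5.78
tcp_pos: [0.456, -0.1813, 0.0718]
tcp_rot: [0.183, 3.136, -0.001]
force: [-1.4, -0.7, 0.5]
finger_gap: 0.0005
grasp_force: 0.1
```

```bash
python3 go.py -49 -128 -34 -141 -16 -148 -5 -151 9 -152 23 -149
```

```text
t 5.7833 panel mm [ -58.6 -112.9] z 0.0718 yaw err -0.0023 F [-1.4 -0.7  0.5]
[ -49. -128.] [-0.0096 -0.0151  0.    ]
[ -34. -141.] [-0.0246 -0.0281  0.    ]
[ -16. -148.] [-0.0426 -0.035   0.    ]
[  -5. -151.] [-0.0537 -0.038   0.    ]
[   9. -152.] [-0.0677 -0.039   0.    ]
[  23. -149.] [-0.0817 -0.0359  0.    ]
```

>>> nudge_tcp([
  {"dx": -0.005,"dy": -0.008},
  {"dx": -0.010,"dy": -0.015},
  {"dx": -0.017,"dy": -0.022},
  {"dx": -0.025,"dy": -0.028},
  {"dx": -0.034,"dy": -0.032},
  {"dx": -0.043,"dy": -0.035},
  {"dx": -0.054,"dy": -0.038},
  {"dx": -0.061,"dy": -0.039},
  {"dx": -0.068,"dy": -0.039},
  {"dx": -0.068,"dy": -0.039},
])

```text
time_s: 6.62
tcp_pos: [0.5203, -0.2264, 0.0718]
tcp_rot: [0.181, 3.135, -0.001]
force: [-1.0, 0.1, -0.5]
finger_gap: 0.0011
grasp_force: 0.3
```

```bash
python3 go.py 23 -149 33 -144.5 36.9 -142
```

```text
t 6.6167 panel mm [  10.5 -150.3] z 0.0718 yaw err -0.0008 F [-1.   0.1 -0.5]
[  23. -149.] [-0.0125  0.0013  0.    ]
[  33.  -144.5] [-0.0225  0.0059  0.    ]
[  36.9 -142. ] [-0.0264  0.0084  0.    ]
```

>>> nudge_tcp([
  {"dx": -0.007},
  {"dx": -0.0125,"dy": 0.0013},
  {"dx": -0.018,"dy": 0.0035},
  {"dx": -0.0225,"dy": 0.006},
  {"dx": -0.0245,"dy": 0.007},
  {"dx": -0.0245,"dy": 0.007},
])

```text
time_s: 7.12
tcp_pos: [0.5448, -0.2216, 0.072]
tcp_rot: [0.181, 3.135, -0.001]
force: [-0.3, -0.3, -0.3]
finger_gap: 0.0005
grasp_force: 0.3
```

```bash
python3 go.py
```

```text
t 7.1167 panel mm [  34.3 -142.8] z 0.072 yaw err -0.0007 F [-0.3 -0.3 -0.3]
```

>>> nudge_tcp([
  {"dx": 0.006,"dy": -0.012},
  {"dx": 0.006,"dy": -0.012,"dz": -0.04},
  {"dx": 0.006,"dy": -0.012,"dz": -0.08},
  {"dx": 0.01,"dy": 0.02,"dz": -0.08},
  {"dx": 0.01,"dy": 0.06,"dz": -0.08},
  {"dx": 0.01,"dy": 0.10,"dz": -0.08},
  {"dx": 0.01,"dy": 0.14,"dz": -0.08},
  {"dx": 0.01,"dy": 0.18,"dz": -0.08},
  {"dx": 0.01,"dy": 0.22,"dz": -0.08},
  {"dx": 0.01,"dy": 0.26,"dz": -0.08},
])

```text
time_s: 7.95
tcp_pos: [0.5643, 0.0386, 0.1522]
tcp_rot: [0.183, 3.134, -0.0]
force: [0.5, 0.6, 0.6]
finger_gap: 0.0003
grasp_force: 0.0
```

>>> nudge_tcp([
  {"dy": 0.04,"dz": -0.02},
  {"dy": 0.08,"dz": -0.03},
  {"dy": 0.08,"dz": -0.03},
])

```text
time_s: 8.2
tcp_pos: [0.575, 0.1224, 0.1849]
tcp_rot: [0.174, 3.131, 0.005]
force: [0.4, 0.2, 0.6]
finger_gap: 0.0003
grasp_force: 0.0
```

```bash
python3 go.py 17 190
cat > ptr.py <<'E'
import sys
from h import *
from cell import env
d=np.load("panel.npz");A,t=d["A"],d["t"]
c=env.capture("top");J=cv2.resize(c["img"][140:270,265:450],None,fx=4,fy=4,interpolation=cv2.INTER_CUBIC)
cv2.imwrite(f"pics/{sys.argv[1]}.png",J[:,:,::-1])
m=blob(J,(0,0,0),(180,255,70),(400,200,600,390))
m=cv2.morphologyEx(m,cv2.MORPH_CLOSE,np.ones((13,13)));m=cv2.morphologyEx(m,cv2.MORPH_OPEN,np.ones((9,9)))
k=max(cv2.findContours(m,0,2)[0],key=cv2.contourArea);m=cv2.drawContours(np.zeros_like(m),[k],-1,255,-1)
ys,xs=np.nonzero(m);W=np.array([A.T@(ray(c,(x/4+265-.375,y/4+140-.375),.08)[:2]-t) for x,y in zip(xs,ys)])-[0,-.09]
r=np.hypot(*W.T);S=W[(r>.028)&(r<.076)]
mean=S.mean(0);print(len(S),r.max(),"mean ray val",np.degrees(np.arctan2(-mean[1],-mean[0])))
l=cv2.fitLine(S.astype(np.float32),2,0,.01,.01).ravel();print("line",l,"deg",np.degrees(np.arctan2(-l[1],-l[0]))%360)
E
python3 ptr.py t3
```

```text
t 8.2 panel mm [ 25.  202.4] z 0.1849 yaw err 0.0034 F [0.4 0.2 0.6]
[ 17. 190.] [ 0.008  -0.0124 -0.0001]
0 0.02068590642056211 mean ray val nanptr.py:12: RuntimeWarning: Mean of empty slice.
  mean=S.mean(0);print(len(S),r.max(),"mean ray val",np.degrees(np.arctan2(-mean[1],-mean[0])))
  ret = um.true_divide(
Traceback (most recent call last):
  File "ptr.py", line 13, in <module>
    l=cv2.fitLine(S.astype(np.float32),2,0,.01,.01).ravel();print("line",l,"deg",np.degrees(np.arctan2(-l[1],-l[0]))%360)
      ~~~~~~~~~~~^^^^^^^^^^^^^^^^^^^^^^^^^^^^^^^^^^
cv2.error: OpenCV(4.12.0) /io/opencv/modules/imgproc/src/linefit.cpp:50: error: (-215:Assertion failed) count > 0 in function 'fitLine2D_wods'
```

View pics/t3.png

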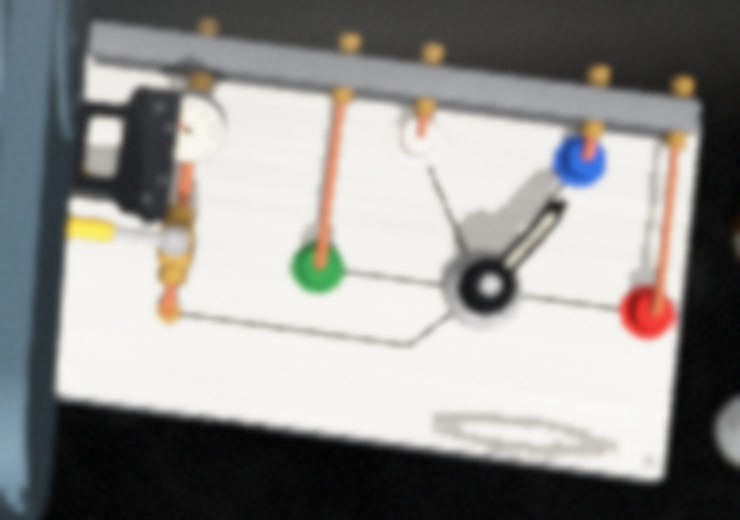

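The view shows the pointer running from hub (487,286) to tip (558,203), nearly at the blue collar (580,160); the stripe breaks up my mask. I'll measure with the dark pixels by radius instead.

```bash
cat > ptr.py <<'E'
import sys
from h import *
d=np.load("panel.npz");A,t=d["A"],d["t"]
import pickle
from cell import env
c=env.capture("top");pickle.dump(c,open("tl.pkl","wb"))
J=cv2.resize(c["img"][140:270,265:450],None,fx=4,fy=4,interpolation=cv2.INTER_CUBIC)
def P(x,y,z):return A.T@(ray(c,(x/4+265-.375,y/4+140-.375),z)[:2]-t)
hub=blob(J,(0,0,0),(180,255,70),(440,235,535,340))
hub=cv2.morphologyEx(cv2.morphologyEx(hub,cv2.MORPH_CLOSE,np.ones((21,21))),cv2.MORPH_OPEN,cv2.getStructuringElement(2,(41,41)))
hc,hr=cv2.minEnclosingCircle(max(cv2.findContours(hub,0,2)[0],key=cv2.contourArea));h=P(*hc,.083);print("hub",hc,hr,h)
m=blob(J,(0,0,0),(180,255,110),(505,185,580,275))
ys,xs=np.nonzero(m);W=np.array([P(x,y,.079) for x,y in zip(xs,ys)])
for o in(np.array([0,-.09]),h):
    D=W-o;r=np.hypot(*D.T);a=np.degrees(np.arctan2(-D[:,1],-D[:,0]))%360
    for lo,hi in((.03,.05),(.05,.066),(.066,.08)):
        s=(r>lo)&(r<hi)&(abs(a-150)<18);print(lo,s.sum(),"mid",(a[s].min()+a[s].max())/2,"mean",a[s].mean())
b=blob(J,(105,130,60),(130,255,255),(500,100,640,230));e,_=cv2.minEnclosingCircle(max(cv2.findContours(b,0,2)[0],key=cv2.contourArea))
D=P(*e,.056)-h;print("blue from hub",D,np.degrees(np.arctan2(-D[1],-D[0])))
E
python3 ptr.py
```

```text
hub (486.10345458984375, 285.4482727050781) 26.46356201171875 [ 0.00044067 -0.08986227]
0.03 39 mid 153.01288361239511 mean 152.67867430660309
0.05 77 mid 148.45928495186035 mean 149.32748484601345
0.066 185 mid 146.8279465769059 mean 146.61912477360198
0.03 38 mid 152.47291642511823 mean 152.090102856917
0.05 83 mid 147.54816561926165 mean 148.9068341138104
0.066 179 mid 146.52954571297852 mean 146.28134265701547
blue from hub [ 0.0939201  -0.05495587] 149.66663392218157
```

>>> nudge_tcp([
  {"dy": -0.04},
  {"dy": -0.08},
  {"dy": -0.12},
  {"dy": -0.16},
  {"dy": -0.20},
  {"dx": -0.003,"dy": -0.24},
  {"dx": -0.003,"dy": -0.28},
  {"dx": -0.003,"dy": -0.32},
  {"dx": -0.003,"dy": -0.357},
  {"dx": -0.003,"dy": -0.357},
])

```text
time_s: 9.13
tcp_pos: [0.5325, -0.2463, 0.1813]
tcp_rot: [-0.194, -3.135, 0.005]
force: [0.6, 0.4, -0.1]
finger_gap: 0.0003
grasp_force: 0.0
```

>>> nudge_tcp([
  {},
  {"dz": 0.02},
])

```text
time_s: 9.3
tcp_pos: [0.5359, -0.2405, 0.1647]
tcp_rot: [0.186, 3.131, -0.005]
force: [0.7, -0.9, 0.2]
finger_gap: 0.0004
grasp_force: 0.0
```

```bash
python3 go.py 28 -155 35.8 -140.2
```

```text
t 9.3 panel mm [  27.6 -162.6] z 0.1647 yaw err -0.004 F [ 0.7 -0.9  0.2]
[  28. -155.] [-0.0004  0.0076 -0.    ]
[  35.8 -140.2] [-0.0081  0.0224 -0.    ]
```

>>> nudge_tcp([
  {"dz": 0.035},
  {"dz": 0.065},
  {"dz": 0.09},
  {"dz": 0.09},
  {"dz": 0.09},
])

```text
time_s: 9.72
tcp_pos: [0.5336, -0.2366, 0.0704]
tcp_rot: [-0.181, -3.133, -0.004]
force: [-0.3, -1.2, 0.3]
finger_gap: 0.0007
grasp_force: 0.0
```

```bash
python3 go.py 28 -155 35.8 -140.2
```

```text
t 9.7167 panel mm [  24.8 -159. ] z 0.0704 yaw err -0.001 F [-0.3 -1.2  0.3]
[  28. -155.] [-0.0032  0.004  -0.    ]
[  35.8 -140.2] [-0.011   0.0188 -0.    ]
```

>>> nudge_tcp([
  {"dx": -0.003,"dy": 0.005},
  {"dx": -0.006,"dy": 0.010},
  {"dx": -0.009,"dy": 0.015},
  {"dx": -0.010,"dy": 0.017},
  {"dx": -0.010,"dy": 0.017},
  {"dx": -0.010,"dy": 0.017},
])

```text
time_s: 10.22
tcp_pos: [0.5474, -0.2219, 0.0724]
tcp_rot: [0.181, 3.135, -0.001]
force: [-0.4, -1.1, -0.4]
finger_gap: 0.0005
grasp_force: 0.0
```

```bash
python3 go.py 35.8 -140.2
```

```text
t 10.2167 panel mm [  36.9 -142.8] z 0.0724 yaw err -0.0005 F [-0.4 -1.1 -0.4]
[  35.8 -140.2] [ 0.0011  0.0026 -0.    ]
```

>>> nudge_tcp([
  {"dx": -0.0005,"dy": 0.001},
  {"dx": -0.001,"dy": 0.0016},
  {"dx": -0.001,"dy": 0.0016},
])

```text
time_s: 10.47
tcp_pos: [0.5481, -0.2209, 0.0718]
tcp_rot: [0.182, 3.136, -0.001]
force: [-0.1, -1.5, 1.4]
finger_gap: 0.0003
grasp_force: 0.8
```

```bash
python3 go.py
```

```text
t 10.4667 panel mm [  37.5 -141.7] z 0.0718 yaw err -0.0014 F [-0.1 -1.5  1.4]
```

>>> nudge_tcp([
  {"dx": 0.007,"dy": -0.012},
  {"dx": 0.007,"dy": -0.012,"dz": -0.03},
  {"dx": 0.007,"dy": -0.012,"dz": -0.07},
  {"dx": -0.02,"dy": 0.01,"dz": -0.10},
  {"dx": -0.05,"dy": 0.03,"dz": -0.125},
  {"dx": -0.08,"dy": 0.045,"dz": -0.15},
  {"dx": -0.11,"dy": 0.05,"dz": -0.17},
  {"dx": -0.11,"dy": 0.05,"dz": -0.17},
  {"dx": -0.11,"dy": 0.05,"dz": -0.17},
  {"dx": -0.11,"dy": 0.05,"dz": -0.17},
])

```text
time_s: 11.3
tcp_pos: [0.6617, -0.184, 0.24]
tcp_rot: [-0.182, -3.133, -0.001]
force: [-0.7, -1.1, -0.5]
finger_gap: 0.0005
grasp_force: 0.0
```

```bash
python3 go.py
python3 - <<'E'
from cell import env
import cv2,pickle
s=env.sense();c=env.capture("wrist");pickle.dump((s,c),open("w2.pkl","wb"))
cv2.imwrite("pics/w2.png",c["img"][:,:,::-1]);print(c["mount"].round(3))
E
```

```text
t 11.3 panel mm [146.1 -92.1] z 0.24 yaw err -0.0014 F [-0.7 -1.1 -0.5]
[[-0.001 -0.962 -0.274  0.07 ]
 [ 1.    -0.001  0.001  0.001]
 [-0.001 -0.274  0.962 -0.146]
 [ 0.     0.     0.     1.   ]]
```

View pics/w2.png

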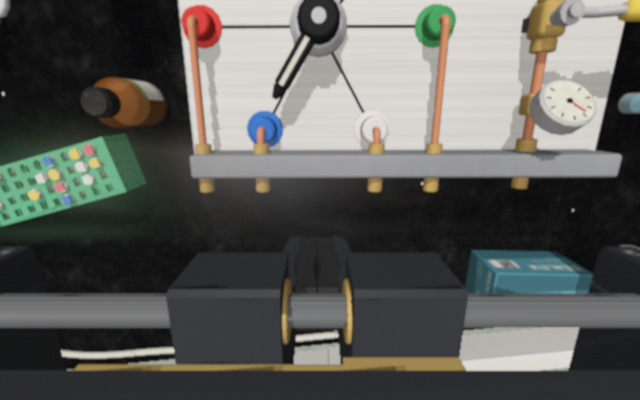

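The wrist view shows the pointer from hub (319,15) to tip (279,95), nearly aimed at the blue collar (265,127). I'll measure its angle against the collars here.

```bash
cat > wm.py <<'E'
import pickle,sys
from h import *
s,c=pickle.load(open(sys.argv[1],"rb"));I=c["img"]
T=np.eye(4);T[:3,:3]=R.from_rotvec(s["tcp_rot"]).as_matrix();T[:3,3]=s["tcp_pos"]
c["view"]=np.linalg.inv(T@c["mount"])
d=np.load("panel.npz");A,t=d["A"],d["t"]
P=lambda p,z:A.T@(ray(c,p,z)[:2]-t)
def col(lo,hi,roi):
    m=cv2.morphologyEx(blob(I,lo,hi,roi),cv2.MORPH_OPEN,np.ones((3,3)));return cv2.minEnclosingCircle(max(cv2.findContours(m,0,2)[0],key=cv2.contourArea))
q={}
for n,lo,hi,roi in(("red",(172,190,60),(180,255,255),(170,0,230,55)),("green",(55,120,40),(85,255,255),(405,0,465,55)),("blue",(100,130,50),(130,255,255),(235,100,295,155))):
    try:e,r=col(lo,hi,roi)
    except ValueError:continue
    q[n]=P(e,.056);print(n,e,r,q[n]*1e3)
if "red" in q:
    v=q["green"]-q["red"];print("panel yaw err deg",np.degrees(np.arctan2(-v[0],v[1])))
m=blob(I,(0,0,0),(180,255,75),(255,0,350,105));m=cv2.morphologyEx(m,cv2.MORPH_CLOSE,np.ones((9,9)))
k=max(cv2.findContours(m,0,2)[0],key=cv2.contourArea);m=cv2.drawContours(np.zeros_like(m),[k],-1,255,-1);cv2.imwrite("m.png",m)
ys,xs=np.nonzero(m);W=np.array([P((x,y),.08) for x,y in zip(xs,ys)])
D=W-[0,-.09];r=np.hypot(*D.T);S=D[(r>.03)&(r<.074)];print(len(S),r.max())
l=cv2.fitLine(S.astype(np.float32),2,0,.01,.01).ravel();print("bar line",np.degrees(np.arctan2(l[1],-(-l[0])))%180,"offset from axis mm",1e3*(l[2]*l[1]-l[3]*l[0]))
# white stripe inside bar
b=blob(I,(0,0,120),(180,90,255),(255,0,350,105))&cv2.erode(m,np.ones((3,3)));ys,xs=np.nonzero(b)
D=np.array([P((x,y),.08) for x,y in zip(xs,ys)])-[0,-.09];r=np.hypot(*D.T);S=D[r>.03];print(len(S))
l=cv2.fitLine(S.astype(np.float32),2,0,.01,.01).ravel();print("stripe",np.degrees(np.arctan2(l[1],l[0]))%180,"off",1e3*(l[2]*l[1]-l[3]*l[0]),"mean dir",np.degrees(np.arctan2(*S.mean(0)[::-1]))%180)
print("tip dir", np.degrees(np.arctan2(*(P((279,95),.078)-[0,-.09])[::-1]))%180)
E
python3 wm.py w2.pkl
```

```text
green (436.0, 25.5) 21.219194412231445 [ 2.849805  20.0881365]
blue (265.1734619140625, 128.1734619140625) 17.446792602539062 [  95.5919355 -142.4174609]
703 0.07689635479696051
bar line 147.82103 offset from axis mm -2.355788
267
stripe 147.83208 off -1.364408 mean dir 149.48344434934103
tip dir 151.5750446408398
```

```bash
sed -i 's/("red",(172,190,60),(180,255,255)/("red",(0,215,60),(4,255,255)/' wm.py; cat >> wm.py <<'E'
h=P((319,15),.086);print("hub eye",h*1e3)
hm=blob(I,(0,0,90),(180,255,255),(308,3,331,28));(e,a)=cen(hm);print("hub dot",e,a,P(e,.086)*1e3)
h=P(e,.086)
for n,p in(("stripe mean",S.mean(0)+[0,-.09]),("tip",P((279,95),.078)),("blue",q["blue"])):
    v=p-h;print(n,"from hub",np.degrees(np.arctan2(v[1],v[0]))%180,np.hypot(*v))
x=I[max(0,0):140,160:480,::-1];cv2.imwrite("pics/w2c.png",cv2.resize(x,None,fx=2.5,fy=2.5,interpolation=cv2.INTER_CUBIC))
E
python3 wm.py w2.pkl
```

```text
green (436.0, 25.5) 21.219194412231445 [ 2.849805  20.0881365]
blue (265.1734619140625, 128.1734619140625) 17.446792602539062 [  95.5919355 -142.4174609]
703 0.07689635479696051
bar line 147.82103 offset from axis mm -2.355788
267
stripe 147.83208 off -1.364408 mean dir 149.48344434934103
tip dir 151.5750446408398
hub eye [  1.49903171 -88.61453222]
hub dot [318.34745763  14.56779661] 236 [  1.17522365 -89.15949269]
stripe mean from hub 147.8654396095938 0.04677919485893667
tip from hub 150.5558732962844 0.07300809564095267
blue from hub 150.57380544850173 0.1084016911962258
```

View pics/w2c.png

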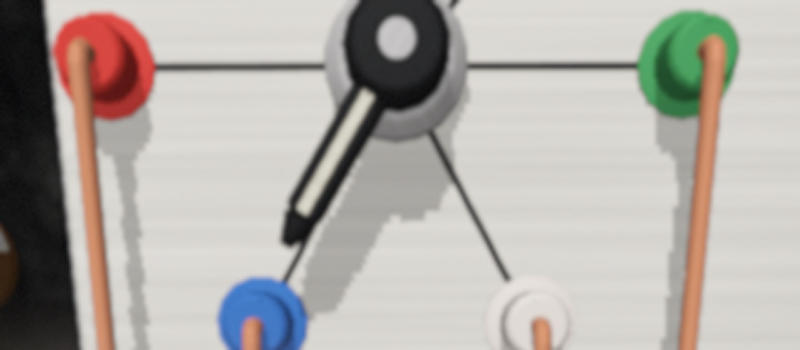

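The crop shows the stripe running (365,98)→(305,208), with the red–green line level. The pointer is about 2° short of blue, so one more small push.

>>> nudge_tcp([
  {"dx": 0.03,"dy": -0.02,"dz": 0.02},
  {"dx": 0.06,"dy": -0.04,"dz": 0.04},
  {"dx": 0.09,"dy": -0.055,"dz": 0.06},
  {"dx": 0.117,"dy": -0.063,"dz": 0.075},
  {"dx": 0.117,"dy": -0.063,"dz": 0.09},
  {"dx": 0.117,"dy": -0.063,"dz": 0.09},
  {"dx": 0.117,"dy": -0.063,"dz": 0.12},
  {"dx": 0.117,"dy": -0.063,"dz": 0.15},
  {"dx": 0.117,"dy": -0.063,"dz": 0.168},
  {"dx": 0.117,"dy": -0.063,"dz": 0.168},
])

```text
time_s: 12.18
tcp_pos: [0.5365, -0.2309, 0.0694]
tcp_rot: [-0.182, -3.129, -0.007]
force: [-1.2, 0.5, -0.2]
finger_gap: 0.0011
grasp_force: 0.0
```

>>> nudge_tcp([
  {},
  {},
  {},
])

```text
time_s: 12.43
tcp_pos: [0.5409, -0.2335, 0.0757]
tcp_rot: [0.181, 3.134, -0.003]
force: [-0.2, -0.8, 0.2]
finger_gap: 0.0003
grasp_force: 0.0
```

```bash
python3 go.py 34 -147.5 38.5 -140
```

```text
t 12.4333 panel mm [  31.7 -155. ] z 0.0757 yaw err -0.0011 F [-0.2 -0.8  0.2]
[  34.  -147.5] [-0.0023  0.0075 -0.    ]
[  38.5 -140. ] [-0.0068  0.015  -0.    ]
```

>>> nudge_tcp([
  {"dx": -0.002,"dy": 0.005,"dz": 0.003},
  {"dx": -0.004,"dy": 0.009,"dz": 0.003},
  {"dx": -0.006,"dy": 0.012,"dz": 0.003},
  {"dx": -0.006,"dy": 0.013,"dz": 0.003},
  {"dx": -0.006,"dy": 0.013,"dz": 0.003},
  {"dx": -0.006,"dy": 0.013,"dz": 0.003},
])

```text
time_s: 12.93
tcp_pos: [0.5473, -0.2203, 0.0709]
tcp_rot: [0.181, 3.136, -0.0]
force: [-0.9, -0.0, 0.6]
finger_gap: 0.0005
grasp_force: 0.1
```

```bash
python3 go.py 38.5 -140
```

```text
t 12.9333 panel mm [  36.6 -141.3] z 0.0709 yaw err -0.0008 F [-0.9 -0.   0.6]
[  38.5 -140. ] [-0.0019  0.0013  0.    ]
```

>>> nudge_tcp([
  {"dx": -0.001,"dy": 0.0007},
  {"dx": -0.002,"dy": 0.0013},
  {"dx": -0.002,"dy": 0.0013},
  {"dx": -0.002,"dy": 0.0013},
])

```text
time_s: 13.27
tcp_pos: [0.549, -0.2194, 0.0706]
tcp_rot: [-0.182, -3.136, -0.0]
force: [-1.3, -0.9, 0.6]
finger_gap: 0.0004
grasp_force: 0.7
```

```bash
python3 go.py 38.5 -140
```

```text
t 13.2667 panel mm [  38.2 -140.1] z 0.0706 yaw err -0.0013 F [-1.3 -0.9  0.6]
[  38.5 -140. ] [-0.0003  0.0001 -0.    ]
```

>>> nudge_tcp([
  {"dx": 0.007,"dy": -0.012},
  {"dx": 0.007,"dy": -0.012,"dz": -0.03},
  {"dx": 0.007,"dy": -0.012,"dz": -0.07},
  {"dx": -0.02,"dy": 0.01,"dz": -0.10},
  {"dx": -0.05,"dy": 0.03,"dz": -0.125},
  {"dx": -0.07,"dy": 0.045,"dz": -0.15},
  {"dx": -0.09,"dy": 0.05,"dz": -0.17},
  {"dx": -0.09,"dy": 0.05,"dz": -0.17},
  {"dx": -0.09,"dy": 0.05,"dz": -0.17},
  {"dx": -0.09,"dy": 0.05,"dz": -0.17},
])

```text
time_s: 14.1
tcp_pos: [0.6431, -0.1806, 0.2391]
tcp_rot: [-0.182, -3.134, -0.001]
force: [-0.6, 0.1, -0.2]
finger_gap: 0.0005
grasp_force: 0.0
```

>>> nudge_tcp([
  {},
  {},
  {},
])

```text
time_s: 14.35
tcp_pos: [0.6433, -0.1805, 0.2395]
tcp_rot: [-0.183, -3.134, -0.001]
force: [-1.1, 0.4, 0.1]
finger_gap: 0.0008
grasp_force: 0.0
```

```bash
cat > wm2.py <<'E'
import sys,pickle
from h import *
from cell import env
s=env.sense();c=env.capture("wrist");pickle.dump((s,c),open(sys.argv[1]+".pkl","wb"));I=c["img"]
T=np.eye(4);T[:3,:3]=R.from_rotvec(s["tcp_rot"]).as_matrix();T[:3,3]=s["tcp_pos"]
c["view"]=np.linalg.inv(T@c["mount"]);d=np.load("panel.npz");A,t=d["A"],d["t"]
P=lambda p,z:A.T@(ray(c,p,z)[:2]-t)
V=np.asarray(c["view"]);f=200/np.tan(np.radians(c["vertical_fov"]/2))
def proj(p,z):
    q=V[:3,:3]@np.r_[A@np.array(p)+t,z]+V[:3,3];return np.array([c["cx"]+f*q[0]/q[2],c["cy"]+f*q[1]/q[2]])
X=[];Y=[]
H=cv2.cvtColor(I,cv2.COLOR_RGB2HSV)
for n,f0,p in(("red",lambda h:((h[...,0]<4)|(h[...,0]>172))&(h[...,1]>150),(0,-.2)),("green",lambda h:(abs(h[...,0].astype(int)-70)<16)&(h[...,1]>110),(0,.02)),("blue",lambda h:(abs(h[...,0].astype(int)-112)<16)&(h[...,1]>110),(.0953,-.145))):
    m=f0(H).astype(np.uint8)*255;u=proj(p,.056).astype(int);k=np.zeros_like(m);k[max(0,u[1]-28):u[1]+28,u[0]-30:u[0]+30]=m[max(0,u[1]-28):u[1]+28,u[0]-30:u[0]+30]
    k=cv2.morphologyEx(k,cv2.MORPH_OPEN,np.ones((3,3)));C=cv2.findContours(k,0,2)[0]
    if not C:print(n,"none");continue
    e,r=cv2.minEnclosingCircle(max(C,key=cv2.contourArea));x=P(e,.055);X.append(p);Y.append(x);print(n,e,round(r,1),(x*1e3).round(1))
X=np.array(X);Y=np.array(Y);G=(X-X.mean(0)).T@(Y-Y.mean(0));a=np.arctan2(G[0,1]-G[1,0],G[0,0]+G[1,1])
B=np.array([[np.cos(a),-np.sin(a)],[np.sin(a),np.cos(a)]]);o=Y.mean(0)-B@X.mean(0);print("frame yaw deg",np.degrees(a),"shift",o*1e3,"res",((X@B.T+o-Y)*1e3).round(1).tolist())
# white stripe inside the bar
ax=proj((0,-.09),.08)
dk=(H[...,2]<80).astype(np.uint8)*255;dk=cv2.morphologyEx(dk,cv2.MORPH_CLOSE,np.ones((9,9)))
b=((H[...,2]>120)&(cv2.erode(dk,np.ones((3,3)))>0)).astype(np.uint8)*255
ys,xs=np.nonzero(b);D=np.array([B.T@(P((x,y),.08)-o) for x,y in zip(xs,ys)])-[0,-.09];r=np.hypot(*D.T)
h=np.degrees(np.arctan2(D[:,1],D[:,0]));S=D[(r>.026)&(r<.07)&(abs(h+30)<15)]
l=cv2.fitLine(S.astype(np.float32),2,0,.01,.01).ravel();m=S.mean(0)
print(len(S),"stripe line value",np.degrees(np.arctan2(l[1],l[0]))%180,"via axis",np.degrees(np.arctan2(m[1],m[0]))%180)
cv2.imwrite(f"pics/{sys.argv[1]}.png",I[:,:,::-1])
E
python3 wm2.py w3
```

```text
red (200.44737243652344, 48.44736862182617) 20.5 [   3.3 -198.8]
green (432.65789794921875, 47.342105865478516) 20.3 [ 2.9 20.3]
blue (264.2642517089844, 146.6368865966797) 17.1 [  95.4 -142.9]
frame yaw deg 0.03486834103736438 shift [2.02388537 1.18898134] res [[-1.1, -0.0], [-0.9, 0.9], [2.0, -0.8]]
278 stripe line value 149.61331 via axis 148.7602360395394
```

The pointer reads 148.8–149.6° against a 150° target, which is aligned within measurement noise. Now the lever's rear side, to reopen the supply.

>>> nudge_tcp([
  {"dx": 0.012,"dy": 0.035},
  {"dx": 0.024,"dy": 0.07},
  {"dx": 0.036,"dy": 0.105},
  {"dx": 0.05,"dy": 0.14},
  {"dx": 0.062,"dy": 0.175},
  {"dx": 0.074,"dy": 0.21,"dz": 0.02},
  {"dx": 0.086,"dy": 0.245,"dz": 0.04},
  {"dx": 0.098,"dy": 0.28,"dz": 0.06},
  {"dx": 0.098,"dy": 0.28,"dz": 0.06},
  {"dx": 0.098,"dy": 0.28,"dz": 0.06},
])

```text
time_s: 15.23
tcp_pos: [0.5776, 0.111, 0.1791]
tcp_rot: [-0.176, -3.133, 0.0]
force: [0.5, -0.4, 0.2]
finger_gap: -0.0001
grasp_force: 0.0
```

>>> nudge_tcp([
  {},
  {},
])

```text
time_s: 15.4
tcp_pos: [0.5804, 0.1081, 0.1817]
tcp_rot: [0.184, 3.134, -0.0]
force: [0.1, -0.0, -0.1]
finger_gap: 0.0004
grasp_force: 0.0
```

```bash
python3 go.py 30 190
```

```text
t 15.4 panel mm [ 32.  188.8] z 0.1817 yaw err -0.0024 F [ 0.1 -0.  -0.1]
[ 30. 190.] [ 0.002   0.0012 -0.    ]
```

```bash
python3 ptr.py | tail -8
```

```text
hub (485.94281005859375, 285.247802734375) 26.68464469909668 [ 0.00055526 -0.08974442]
0.03 44 mid 157.41686705325844 mean 156.86913548099676
0.05 11 mid 153.4342741082661 mean 153.62042546145855
0.066 108 mid 149.60934704979763 mean 149.55344096116434
0.03 42 mid 156.6527698771298 mean 156.06188083228693
0.05 13 mid 152.7339572975195 mean 152.90024280727314
0.066 106 mid 149.11833929054006 mean 149.09330371898446
blue from hub [ 0.09397087 -0.05499088] 149.66422339977268
```

>>> nudge_tcp([
  {"dz": 0.04},
  {"dz": 0.075},
  {"dz": 0.097},
  {"dz": 0.097},
  {"dz": 0.097},
])

```text
time_s: 15.87
tcp_pos: [0.5793, 0.1081, 0.0834]
tcp_rot: [-0.184, -3.134, 0.0]
force: [-0.3, 0.1, 0.4]
finger_gap: 0.0005
grasp_force: 0.0
```

>>> nudge_tcp([
  {"dx": 0.008,"dy": 0.001},
  {"dx": 0.0155,"dy": 0.001},
  {"dx": 0.023,"dy": 0.003},
  {"dx": 0.031,"dy": 0.004},
  {"dx": 0.040,"dy": 0.004},
  {"dx": 0.049,"dy": 0.003},
  {"dx": 0.058,"dy": 0.001},
  {"dx": 0.0665,"dy": -0.0025},
  {"dx": 0.075,"dy": -0.007},
  {"dx": 0.083,"dy": -0.013},
])

```text
time_s: 16.7
tcp_pos: [0.4943, 0.1059, 0.0836]
tcp_rot: [-0.181, -3.136, -0.0]
force: [2.5, 0.2, -0.5]
finger_gap: 0.0004
grasp_force: 0.9
```

```bash
python3 go.py -65.5 160 -75 140
```

```text
t 16.7 panel mm [-53.3 176.8] z 0.0836 yaw err -0.0008 F [ 2.5  0.2 -0.5]
[-65.5 160. ] [ 0.0122 -0.0168  0.    ]
[-75. 140.] [ 0.0216 -0.0368  0.    ]
```

>>> nudge_tcp([
  {"dx": 0.005,"dy": -0.006},
  {"dx": 0.010,"dy": -0.012},
  {"dx": 0.014,"dy": -0.019},
  {"dx": 0.018,"dy": -0.026},
  {"dx": 0.020,"dy": -0.031},
  {"dx": 0.0215,"dy": -0.036},
  {"dx": 0.0215,"dy": -0.038},
  {"dx": 0.0215,"dy": -0.040},
  {"dx": 0.0215,"dy": -0.040},
])

```text
time_s: 17.45
tcp_pos: [0.469, 0.069, 0.0835]
tcp_rot: [-0.183, -3.135, -0.002]
force: [-2.1, 3.3, 1.4]
finger_gap: 0.0003
grasp_force: 1.5
```

```bash
python3 go.py
```

```text
t 17.45 panel mm [-74.2 137.2] z 0.0835 yaw err -0.0018 F [-2.1  3.3  1.4]
```

>>> nudge_tcp([
  {"dy": -0.0015},
  {"dy": -0.003},
  {"dy": -0.004},
  {"dy": -0.004},
])

```text
time_s: 17.78
tcp_pos: [0.4689, 0.0684, 0.0836]
tcp_rot: [-0.183, -3.136, -0.01]
force: [1.5, 20.6, 1.0]
finger_gap: 0.0006
grasp_force: 10.3
```

```bash
python3 go.py
```

```text
t 17.7833 panel mm [-74.3 136.6] z 0.0836 yaw err -0.0019 F [ 1.5 20.6  1. ]
```

Firm stop at 20 N, so the supply is open. I retreat left and up, well clear, then check.

>>> nudge_tcp([
  {"dy": 0.01},
  {"dy": 0.02},
  {"dy": 0.02,"dz": -0.04},
  {"dy": 0.02,"dz": -0.08},
  {"dx": 0.02,"dy": 0.06,"dz": -0.12},
  {"dx": 0.04,"dy": 0.10,"dz": -0.15},
  {"dx": 0.06,"dy": 0.14,"dz": -0.15},
  {"dx": 0.08,"dy": 0.18,"dz": -0.15},
  {"dx": 0.09,"dy": 0.21,"dz": -0.15},
  {"dx": 0.09,"dy": 0.23,"dz": -0.15},
])

```text
time_s: 18.62
tcp_pos: [0.4049, 0.3054, 0.2346]
tcp_rot: [0.182, 3.135, -0.0]
force: [1.4, 0.3, 0.2]
finger_gap: 0.0009
grasp_force: 0.0
```

>>> nudge_tcp([
  {"dy": 0.04},
  {"dy": 0.07},
  {"dy": 0.07},
  {"dy": 0.07},
])

```text
time_s: 18.95
tcp_pos: [0.4138, 0.3743, 0.2331]
tcp_rot: [-0.177, -3.136, 0.002]
force: [0.2, 0.0, -0.3]
finger_gap: 0.0005
grasp_force: 0.0
```

```bash
python3 go.py; python3 ptr.py | tail -4
python3 - <<'E'
from cell import env
import cv2,pickle
c=pickle.load(open("tl.pkl","rb"));cv2.imwrite("pics/end.png",cv2.resize(c["img"][130:280,230:490,::-1],None,fx=3,fy=3,interpolation=cv2.INTER_CUBIC))
E
```

```text
t 18.95 panel mm [-164.   434.2] z 0.2331 yaw err 0.0018 F [ 0.2  0.  -0.3]
0.03 48 mid 156.52823646448957 mean 155.9422857304779
0.05 13 mid 152.3408544958258 mean 152.82527083383735
0.066 108 mid 149.11833929054006 mean 149.0852746587652
blue from hub [ 0.09384352 -0.05504173] 149.6072384350595
```

View pics/end.png

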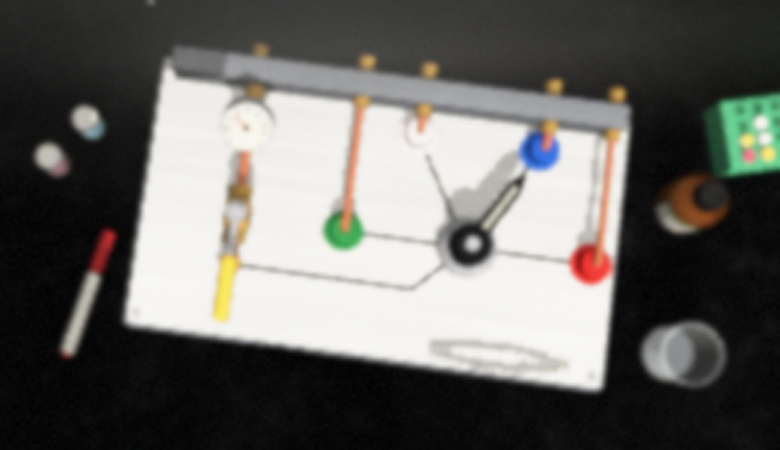

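The final view shows the lever in line (235,215)→(221,318), the pointer aimed at blue (540,150), and every loose item undisturbed. I'm handing in.

```bash
python3 -c "
from cell import env
print(env.hand_in())"
```

```text
the job is handed in; nothing more can be done
None
```

The job is handed in at about 19 s robot time: supply shut, selector pushed to the blue collar (reads about 149–149.6° for a 150° target), supply pushed back open to its stop, and the loose items look undisturbed in the last picture; no verdict was returned.

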